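# Set out the fresh produce for three recipes

## Task

Set out the fresh produce for tonight's three recipes, one piece in the middle of each coloured dish: the lemon in the blue dish, the tomato in the green dish and the garlic bulb in the orange dish, the tomato and the garlic standing upright with stalk or neck up. Leave the jam jar and the flat tin that stand among them where they are.

Things in the scene. Friction and masses are not known exactly. Their poses are not given: they have to be found in the camera images.
- lemon: yellow lemon, loose, 83 mm long, 58 mm across and 58 mm high, 0.09 to 0.18 kg, lying on the worktop. Origin: at the start the middle of its underside; x runs along its length, y across it (grip it across, along y), z up at the start
- lemon_center (a point): the middle of the lemon, 29 mm above its origin; axes as the lemon's
- tomato: red tomato with a green stalk, loose, 56 x 58 mm wide and 62 mm high with the stalk, 0.06 to 0.12 kg, standing stalk up. Origin: middle of its underside; z up through the stalk. Widest about 30 mm above the underside
- garlic: whitish garlic bulb, loose, 48 x 50 mm wide and 51 mm high with its pointed neck, 0.015 to 0.035 kg, standing neck up. Origin: middle of its underside; z up through the neck. Widest about 20 mm above the underside
- blue_dish: round shallow dish, dark blue all over, fixed to the worktop, 108 mm across the rim, 12 mm high overall, inner floor flat, 5 mm above the worktop and about 90 mm across; wall 4 mm. Origin: centre of its underside, z up
- green_dish: round shallow dish, green all over, fixed to the worktop, 108 mm across the rim, 12 mm high overall, inner floor flat, 5 mm above the worktop and about 90 mm across; wall 4 mm. Origin: centre of its underside, z up
- orange_dish: round shallow dish, orange all over, fixed to the worktop, 108 mm across the rim, 12 mm high overall, inner floor flat, 5 mm above the worktop and about 90 mm across; wall 4 mm. Origin: centre of its underside, z up
- jam_jar: glass jar of red jam with a red lid, loose, 65 x 69 mm wide and 86 mm high, standing upright on the worktop; not to be moved. Origin: middle of its underside, z up
- tuna_tin: flat round food tin with a silvery top and a white paper band, loose, 86 mm across and 40 mm high, standing upright on the worktop; not to be moved. Origin: middle of its underside, z up
Things that resemble listed ones, but are neither listed nor needed, are in the scene too. What is shaped like the tomato but purple or turquoise is not meant.

How it is judged:
By the outcome, as a careful person would: the job done as asked, in the order asked, and still so for the second after the job is handed in, with the robot touching nothing.
It also fails if it takes over 104 s, if anything falls off the work surface, if the arm or the gripper's body presses on something with over 40 N, if the wrist force passes 120 N, or if a joint passes its speed limit or range.

## Robot

A 6-joint arm with a two-finger parallel gripper is mounted at the origin on a cart in front of the work surface, level with it; the furniture and walls round the work are solid. World frame = base frame: x ahead of the robot, y to its left, z up, the work surface at z = 0. Lengths are in m, angles in rad, forces in N, time in s.
With the tool pointing down it reaches from about 0.35 to 0.725 m from the base axis. Payload 6 kg.
Tool frame: the origin (TCP) lies at the very end of the fingers, on their centre line; the grasp point (between the pads) lies manip.grip_depth behind it (manip.grip_depth is the distance from the TCP to the grasp point, in m); z points along the fingers, y is the line along which they close (so a half turn about z gives the same grasp; the last joint's range is limited). The gripper opens to 85 mm and grips with 20 to 120 N. Pads are 22 mm wide; open, the fingers measure 114 mm over their backs; the gripper's body (76 mm by 85 mm) begins 54 mm behind the grasp point. The pads swing forward as they close: fully open they stand 13 mm farther back than shut.
Start: joints at [-0.768, 0.04, 0.085, 0, -1.615, -0.334], TCP at [0.271, -0.535, 0.231] pointing down, gripper open.
Joint ranges: [-2.56, 2.56], [-1.29, 2.01], [-1.08, 1.49], [-3.29, 1.98], [-2.81, -0.18], [-2.99, 2.99]. Speed limits (rad/s): [2.57, 2.57, 3.01, 3.14, 3.14, 3.14].

## Interface

Orientations are given as a unit quaternion [w, x, y, z].
In Python, from cell import manip gives the robot as it stands.
- The arm moves only by the tool arm_command, never from a script. Its argument "steps" is a list of rows, each an object of numbers: "x", "y", "z": the shift along the tool's x, y, z in m; "ax", "ay", "az": the turn, a rotation vector about the tool's x, y, z in degrees; "grip": the opening, from 0 (shut) to 1 (fully open). A call has 1 to 5 rows; each row is the pose to reach, as a shift and turn from the pose commanded when the call began, along the tool's axes at that moment; what a row does not reach only later rows make up. A row lasts 1/12 s, in which the tool goes at most 41.7 mm and 7.16 degrees, less where a joint would pass 70% of its speed; a pose out of reach is approached as far as the arm can. A call with a gripper value outside its range is refused whole. The fingers move at their own pace and stop on an object; the grip force is fixed at half the most. Time passes only in rows, so rows that repeat a pose let the fingers close. It gives the time, the measured TCP pose, the force, the opening and the grip force at its end, in the units of the state.
- manip.state(): the state, without advancing time (a new reading comes with each control period).
- manip.camera(name): name is "side" or "top"; returns the picture (420x560x3 uint8, red, green, blue); there is no depth.
- manip.calibration(name): a dict with "fx", "fy", "cx", "cy" (pixels), "D" ([k1, k2, p1, p2, k3] as OpenCV has them; the pictures are not rectified), "R" (3x3) and "t" (3): a world point X has camera coordinates R X + t. Camera axes: x right, y down, z forward; pixel columns grow to the right and rows downward; lengths in m; the calibration is good to about 2 mm. A picture is of the moment at which its call begins. calibration takes no time and is no camera call.
- manip.sign_off(): hands the job in; it is judged then, once.
Trained networks look in the newest picture that a camera, given by its name, has taken for a name from the list of things; names that differ only in an ending like _2 or _b are one class to them, and where a whole thing is asked for, a point or a joint stands for the part that bears it (a point fixed in the world has none). Each returns a list of dicts, best first, with "p" (0 to 1); they miss things now and then, are a little off and sometimes report something else, mostly with a low value. They report only what shows in the picture. A call takes as long as a camera call. They do not tell look-alikes from the thing itself.
- manip.search_frame(camera, thing): "location" ([x, y, z] in m, in world coordinates, good to about 4 mm: the middle of the surface that is visible of it).
- manip.regions_of(camera, thing): "region" (420x560 bool, what is visible of it).
- manip.place_of(camera, thing): "location" ([x, y, z] in m, in world coordinates, good to about 4 mm: a listed point, or the origin of a listed thing).
The state is a dict: "clock": time; "qpos": joint angles; "dq": joint speeds; "joint_torque": joint torques, N m; "tcp_pos": TCP position; "eef_rot": TCP orientation; "contact_force": force on the tool from outside, world axes, zero at the start; "wrist_torque": the same for the moment, N m; "grip_width": finger opening in m; "gripper_force": force on a finger pad.
Only numpy, scipy, OpenCV 4.12 (cv2) and the standard library are available. Lean on these libraries where they do the work, as an engineer would, in place of code of your own. Each camera call takes 0.05 s, during which the arm holds its last target. There are 200 camera calls.

## Working session

There is one attempt and no reset: what is moved stays moved. The work goes in short steps, Python scripts to look and compute and a tool call to move; the robot and the scene stay as the last step left them, time stands still between calls to the robot, and variables do not carry over. Pictures are saved under pics/ and viewed, at most 14 in all, crops included, and the job is handed in when it is done.

Besides the shell and the picture viewer there is one more tool, called in YAML: its name, and indented under it one key for each argument. arm_command: Moves the arm, as the interface text tells. Its arguments: {"type":"object","properties":{"steps":{"type":"array"}},"required":["steps"]}

```bash
mkdir -p pics; ls
cat > h.py <<'E'
from cell import manip
import numpy as np, cv2
def snap(c,n):
    im=manip.camera(c); cv2.imwrite(f'pics/{n}.png',im[:,:,::-1]); return im
def cal(c):
    k=manip.calibration(c); K=np.array([[k['fx'],0,k['cx']],[0,k['fy'],k['cy']],[0,0,1.]])
    return K,np.array(k['D'],float),np.array(k['R']),np.array(k['t'])
def ray(c,px):
    K,D,R,t=cal(c); u=cv2.undistortPoints(np.array([[px]],float),K,D)[0,0]
    d=R.T@np.array([u[0],u[1],1]); return -R.T@t,d/np.linalg.norm(d)
def onplane(c,px,z):
    o,d=ray(c,px); return o+d*(z-o[2])/d[2]
def proj(c,X):
    K,D,R,t=cal(c); return cv2.projectPoints(np.array([X],float),cv2.Rodrigues(R)[0],t,K,D)[0].reshape(-1,2)[0]
def tri(p1,p2):
    (a,d),(b,e)=ray('top',p1),ray('side',p2)
    s=np.linalg.lstsq(np.c_[d,-e],b-a,rcond=None)[0]; P,Q=a+s[0]*d,b+s[1]*e
    return (P+Q)/2,np.linalg.norm(P-Q)
E
python3 - <<'E'
from h import *
for c in('top','side'): snap(c,c+'0')
print(manip.state(),manip.grip_depth)
for c in('top','side'):
  K,D,R,t=cal(c); print(c,-R.T@t,R[2])
  for n in['lemon','tomato','garlic','blue_dish','green_dish','orange_dish','jam_jar','tuna_tin']:
    print(n,[(np.round(d['location'],3).tolist(),round(d['p'],2),proj(c,d['location']).round().tolist()) for d in manip.place_of(c,n)])
E
```

```text
pics
{'clock': 0.1, 'qpos': array([-7.68290868e-01,  4.07254612e-02,  8.38691922e-02, -4.19024480e-04,
       -1.61549774e+00, -3.33661814e-01]), 'dq': array([-0.00189326, -0.00126251,  0.001174  ,  0.0030996 , -0.00071574,
        0.0017864 ]), 'joint_torque': array([-4.83074706e-03, -3.69347334e+01,  3.48280656e+01,  6.95179448e+00,
       -4.59125120e-03, -2.19478426e-05]), 'tcp_pos': array([ 0.27101625, -0.53495519,  0.23036868]), 'eef_rot': array([-2.42596246e-04, -2.32289533e-01,  9.72646350e-01,  7.69124727e-04]), 'contact_force': array([ 0.13013868,  0.40773547, -0.27544084]), 'wrist_torque': array([ 0.04977352, -0.02689329, -0.00753289]), 'gripper_force': 0.0, 'grip_width': 0.08573430920235431} 0.0187
top [0.21796048 0.00899228 1.46511457] [ 0.20081821 -0.0035226  -0.97962219]
lemon []
tomato [([0.404, -0.278, -0.0], 0.81, [388.0, 246.0]), ([0.416, -0.172, 0.005], 0.7, [350.0, 242.0]), ([0.579, -0.323, -0.001], 0.62, [399.0, 183.0])]
garlic [([0.605, 0.312, 0.002], 0.49, [173.0, 182.0]), ([0.602, 0.139, 0.004], 0.26, [234.0, 180.0])]
blue_dish [([0.436, 0.134, 0.003], 0.74, 
[... 415 characters left out ...]
.0, 228.0])]
tomato [([0.583, -0.32, -0.001], 0.8, [267.0, 181.0]), ([0.609, 0.309, 0.0], 0.74, [208.0, 332.0]), ([0.415, -0.171, 0.005], 0.6, [324.0, 203.0]), ([0.412, -0.276, 0.001], 0.57, [324.0, 188.0]), ([0.628, -0.013, -0.001], 0.15, [234.0, 231.0])]
garlic [([0.606, 0.308, 0.001], 0.66, [210.0, 332.0])]
blue_dish [([0.582, -0.213, -0.003], 0.65, [263.0, 197.0]), ([0.599, 0.145, -0.003], 0.63, [233.0, 273.0])]
green_dish [([0.632, -0.014, -0.002], 0.57, [232.0, 231.0])]
orange_dish [([0.434, 0.142, 0.003], 0.6, [317.0, 274.0]), ([0.441, -0.04, 0.032], 0.27, [314.0, 216.0])]
jam_jar [([0.408, 0.274, -0.003], 0.85, [334.0, 325.0])]
tuna_tin [([0.58, -0.214, -0.002], 0.8, [264.0, 196.0])]
```

View pics/top0.png

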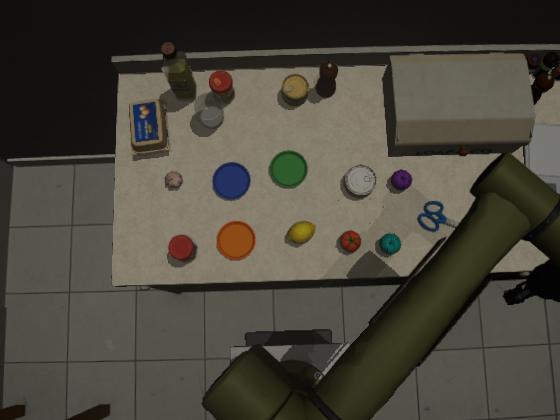

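View pics/side0.png

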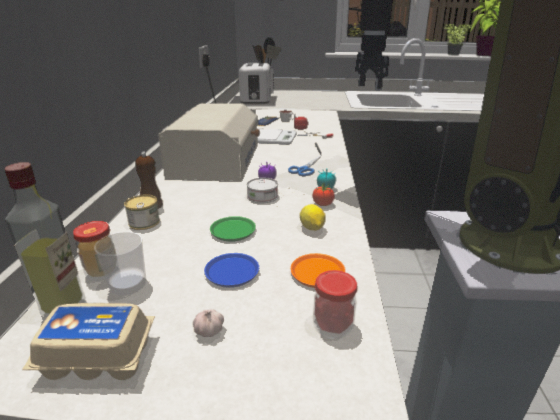

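The top view shows the lemon at (301,232), the red tomato at (350,241) with its turquoise twin at (390,243), and the garlic at (173,180). It also has the blue dish at (232,181), green at (288,169) and orange at (236,240). The side view agrees: lemon (312,217), tomato (324,195), garlic (208,322). Next I'll segment and triangulate.

Run:
```python
from h import *
I={c:cv2.imread(f'pics/{c}0.png') for c in('top','side')}
H={c:cv2.cvtColor(I[c],cv2.COLOR_BGR2HSV) for c in I}
def seg(c,ctr,r,lo,hi):
    m=cv2.inRange(H[c],np.array(lo),np.array(hi)); 
    k=np.zeros_like(m); cv2.circle(k,ctr,r,255,-1); m&=k
    n,l,s,ce=cv2.connectedComponentsWithStats(m); i=1+np.argmax(s[1:,4]); 
    m=(l==i).astype(np.uint8); ct=max(cv2.findContours(m,0,1)[0],key=cv2.contourArea)
    return ct,s[i],ce[i]
T={'lemon':((301,232),(312,217),22,[18,110,60],[35,255,255]),
'tomato':((350,241),(324,196),15,[0,120,40],[9,255,255]),
'garlic':((173,180),(208,322),20,None,None),
'blue':((232,181),(232,270),35,[108,120,30],[125,255,255]),
'green':((288,169),(233,229),28,[50,100,30],[80,255,255]),
'orange':((236,240),(318,270),32,[5,150,80],[18,255,255])}
for n,(a,b,r,lo,hi) in T.items():
  if lo is None: continue
  A=seg('top',a,r,lo,hi);B=seg('side',b,r,lo,hi)
  ea=cv2.fitEllipse(cv2.convexHull(A[0]));eb=cv2.fitEllipse(cv2.convexHull(B[0]))
  P,g=tri(ea[0],eb[0])
  print(n,P.round(4),round(g,4),'top',A[1],np.round(ea[0],1),np.round(ea[1],1),round(ea[2]),'side',B[1],np.round(eb[0],1),np.round(eb[1],1))
  if n=='lemon':
    p=A[0].reshape(-1,2); w=np.array([onplane('top',q.astype(float),.029)[:2] for q in p],np.float32)
    e=cv2.fitEllipse(cv2.convexHull(w)*1000); print('lemon world',e)
    m=w-w.mean(0); print(cv2.minAreaRect(w*1000), np.degrees(np.arctan2(*np.linalg.svd(m)[2][0][::-1])))
for n,c in(('garlic',1),('tomato',1),('lemon',1)):
  for cam in I:
    manip.camera(cam)
    print(n,cam,[(np.round(d['location'],3).tolist(),round(d['p'],2)) for d in manip.search_frame(cam,n)])
    for d in manip.regions_of(cam,n)[:3]:
      y,x=np.nonzero(d['region']); print('  reg',x.min(),x.max(),y.min(),y.max(),x.mean().round(1),y.mean().round(1),round(d['p'],2))
for cam,(x0,y0,s) in {'top':(140,150,60),'side':(180,290,60)}.items():
  pass
v=np.hstack([cv2.resize(I['top'][155:205,148:198],(400,400)),cv2.resize(I['top'][212:262,315:365],(400,400))])
v2=np.hstack([cv2.resize(I['top'][207:257,276:326],(400,400))])
cv2.imwrite('pics/c1.png',v)
```

```text
lemon [ 0.4457 -0.0393  0.0331] 0.0001 top [287 221  28  22 454] [300.8 231.8] [20.1 28.8] 66 side [300 204  25  25 438] [312.3 216. ] [22.6 25.3]
lemon world ((446.2807312011719, -39.37622833251953), (54.19670867919922, 77.8087387084961), 23.193462371826172)
((446.5997619628906, -39.68977355957031), (61.19478225708008, 66.84200286865234), 61.2107048034668) -65.25618
tomato [ 0.417  -0.1703  0.0305] 0.0007 top [340 231  21  21 248] [350.1 240.9] [20.  20.7] 150 side [313 188  21  14 194] [323.3 193.9] [14.7 20.9]
blue [0.6011 0.1483 0.0092] 0.0006 top [ 213  163   37   36 1056] [230.9 180.4] [36.2 37.1] 70 side [ 205  254   53   31 1319] [231.2 269. ] [31.3 53.3]
green [ 0.6294 -0.0123  0.0084] 0.0004 top [ 270  151   37   36 1071] [288.2 168.4] [36.2 37.2] 83 side [211 218  44  21 675] [232.6 228.1] [20.  44.2]
orange [0.434  0.1377 0.0094] 0.0009 top [ 217  221   39   39 1185] [235.7 239.8] [38.2 39.1] 43 side [ 291  254   54   32 1057] [317.3 269.5] [31.9 53.9]
garlic top [([0.599, 0.304, 0.033], 0.54)]
  reg 165 182 172 187 173.5 179.7 0.66
garlic side [([0.603, 0.32, 0.03], 0.93)]
  reg 193 222 311 336 207.4 323.0 0.93
tomato top [([0.578, -0.317, 0.042], 0.85), ([0.401, -0.273, 0.046], 0.67), ([0.412, -0.168, 0.044], 0.62)]
  reg 340 360 231 252 349.9 241.2 0.79
  reg 391 411 169 189 400.9 179.3 0.71
  reg 379 400 233 254 389.3 243.6 0.65
tomato side [([0.412, -0.15, 0.034], 0.86), ([0.408, -0.258, 0.039], 0.57), ([0.578, -0.302, 0.04], 0.5)]
  reg 259 276 163 178 267.6 171.1 0.8
  reg 313 334 184 205 323.3 195.3 0.58
  reg 317 336 169 187 326.4 178.5 0.56
lemon top [([0.441, -0.041, 0.05], 0.73), ([0.601, 0.138, 0.008], 0.53)]
  reg 165 182 173 187 173.5 180.0 0.44
lemon side [([0.45, -0.022, 0.039], 0.85)]
  reg 300 325 204 229 312.4 216.8 0.98
```

View pics/c1.png

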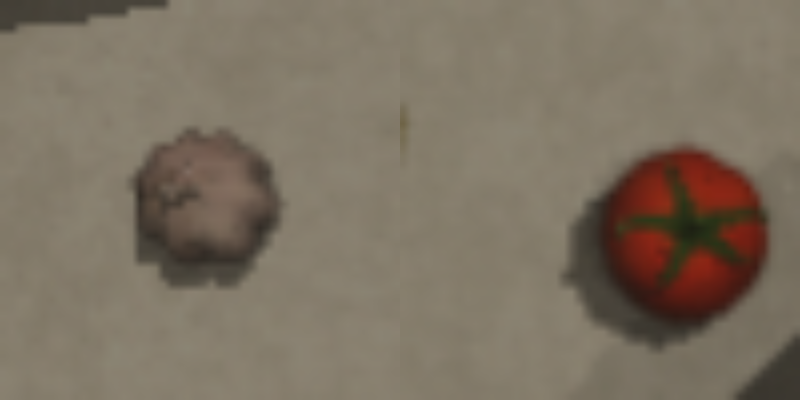

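The triangulated heights are plausible: lemon centre 33 mm, tomato 30 mm, dishes about 9 mm. The crop shows the garlic neck leaning slightly left and the tomato stalk up. I'll work out the first move, to a point over the lemon.

```bash
cat >> h.py <<'E'
from scipy.spatial.transform import Rotation as Ro
def plan(x,y,z,yaw):   # yaw (deg) of the tool y axis
    s=manip.state(); q=s['eef_rot']; R=Ro.from_quat(np.r_[q[1:],q[0]]); p=s['tcp_pos']
    out=[]
    for w in (yaw,yaw+180):
        a=np.radians(w); yy=np.array([np.cos(a),np.sin(a),0]); zz=np.array([0,0,-1.])
        G=Ro.from_matrix(np.c_[np.cross(yy,zz),yy,zz]); r=(R.inv()*G).as_rotvec(degrees=True); out.append(r)
    r=min(out,key=np.linalg.norm)
    print('clk',s['clock'],'tcp',p.round(4),'F',s['contact_force'].round(1),'w',round(s['grip_width'],4),'gf',s['gripper_force'],'q1,6',s['qpos'][[0,5]].round(2))
    print('shift mm',(1000*R.inv().apply(np.array([x,y,z])-p)).round(1),'rot',r.round(1))
E
python3 - <<'E'
from h import *
print(tri((173.8,180),(207.5,323.2)))
plan(.446,-.0395,.15,24)
E
```

```text
(array([0.60704218, 0.3064999 , 0.01727316]), np.float64(0.0026344852432622252))
clk 1.8 tcp [ 0.2711 -0.5352  0.2313] F [ 0.1 -0.4 -0.7] w 0.0856 gf 0.0 q1,6 [-0.77 -0.33]
shift mm [-380.   363.2   81.3] rot [  0.    0.  -87.1]
```

arm_command:
  steps:
    - {"x": -0.027, "y": 0.026, "z": 0, "az": -6}
    - {"x": -0.054, "y": 0.052, "z": 0, "az": -12}
    - {"x": -0.081, "y": 0.078, "z": 0, "az": -18}
    - {"x": -0.108, "y": 0.104, "z": 0, "az": -24}
    - {"x": -0.135, "y": 0.13, "z": 0.0, "az": -30}

```text
schema error: expected keys x, y, z, ax, ay, az, grip
```

```bash
python3 -c "
from h import *
plan(.446,-.0395,.15,24)"
```

```text
clk 1.8 tcp [ 0.2711 -0.5352  0.2313] F [ 0.1 -0.4 -0.7] w 0.0856 gf 0.0 q1,6 [-0.77 -0.33]
shift mm [-380.   363.2   81.3] rot [  0.    0.  -87.1]
```

arm_command:
  steps:
    - {"x": -0.035, "y": 0.02, "z": 0, "ax": 0, "ay": 0, "az": -6.5, "grip": 1}
    - {"x": -0.07, "y": 0.04, "z": 0, "ax": 0, "ay": 0, "az": -13, "grip": 1}
    - {"x": -0.105, "y": 0.06, "z": 0, "ax": 0, "ay": 0, "az": -19.5, "grip": 1}
    - {"x": -0.14, "y": 0.08, "z": 0, "ax": 0, "ay": 0, "az": -26, "grip": 1}
    - {"x": -0.17, "y": 0.1, "z": 0, "ax": 0, "ay": 0, "az": -32, "grip": 1}

```text
clock: 2.22
tcp_pos: [0.3785, -0.3674, 0.2313]
eef_rot: [0.0, -0.494, 0.87, -0.0]
contact_force: [-0.6, 0.5, -0.1]
grip_width: 0.0854
gripper_force: 0.0
```

```bash
python3 -c "
from h import *
plan(.446,-.0395,.15,24)"
```

```text
clk 2.2167 tcp [ 0.3785 -0.3674  0.2313] F [-0.6  0.5 -0.1] w 0.0854 gf 0.0 q1,6 [-0.39 -0.15]
shift mm [-316.2  110.    81.3] rot [ -0.    0.  -54.8]
```

arm_command:
  steps:
    - {"x": -0.038, "y": 0.013, "z": 0.008, "ax": 0, "ay": 0, "az": -7, "grip": 1}
    - {"x": -0.076, "y": 0.026, "z": 0.016, "ax": 0, "ay": 0, "az": -14, "grip": 1}
    - {"x": -0.114, "y": 0.039, "z": 0.024, "ax": 0, "ay": 0, "az": -21, "grip": 1}
    - {"x": -0.152, "y": 0.052, "z": 0.032, "ax": 0, "ay": 0, "az": -28, "grip": 1}
    - {"x": -0.19, "y": 0.065, "z": 0.04, "ax": 0, "ay": 0, "az": -35, "grip": 1}

```text
clock: 2.63
tcp_pos: [0.4202, -0.1712, 0.1912]
eef_rot: [-0.0, 0.733, -0.681, 0.0]
contact_force: [1.4, 0.5, 0.1]
grip_width: 0.0856
gripper_force: 0.0
```

```bash
python3 -c "
from h import *
plan(.446,-.0395,.10,24)"
```

```text
clk 2.6333 tcp [ 0.4202 -0.1712  0.1912] F [1.4 0.5 0.1] w 0.0856 gf 0.0 q1,6 [0.06 0.01]
shift mm [-129.4  -35.3   91.3] rot [ -0.1  -0.  -19.8]
```

arm_command:
  steps:
    - {"x": -0.032, "y": -0.009, "z": 0.022, "ax": 0, "ay": 0, "az": -5, "grip": 1}
    - {"x": -0.065, "y": -0.018, "z": 0.045, "ax": 0, "ay": 0, "az": -10, "grip": 1}
    - {"x": -0.097, "y": -0.027, "z": 0.068, "ax": 0, "ay": 0, "az": -15, "grip": 1}
    - {"x": -0.1295, "y": -0.0355, "z": 0.091, "ax": 0, "ay": 0, "az": -20, "grip": 1}
    - {"x": -0.1295, "y": -0.0355, "z": 0.091, "ax": 0, "ay": 0, "az": -20, "grip": 1}

```text
clock: 3.05
tcp_pos: [0.445, -0.0373, 0.0953]
eef_rot: [0.001, 0.84, -0.542, -0.003]
contact_force: [-0.5, -0.2, -0.3]
grip_width: 0.0854
gripper_force: 0.0
```

```bash
python3 -c "
from h import *
plan(.446,-.0395,.008,24)"
```

```text
clk 3.05 tcp [ 0.445  -0.0373  0.0953] F [-0.5 -0.2 -0.3] w 0.0854 gf 0.0 q1,6 [0.37 0.06]
shift mm [ 2.7 -0.4 87.3] rot [0.3 0.2 0.4]
```

arm_command:
  steps:
    - {"x": 0, "y": 0, "z": 0.025, "ax": 0, "ay": 0, "az": 0, "grip": 1}
    - {"x": 0, "y": 0, "z": 0.05, "ax": 0, "ay": 0, "az": 0, "grip": 1}
    - {"x": 0, "y": 0, "z": 0.072, "ax": 0, "ay": 0, "az": 0, "grip": 1}
    - {"x": 0, "y": 0, "z": 0.088, "ax": 0, "ay": 0, "az": 0, "grip": 1}
    - {"x": 0, "y": 0, "z": 0.092, "ax": 0, "ay": 0, "az": 0, "grip": 1}

```text
clock: 3.47
tcp_pos: [0.445, -0.0418, 0.0055]
eef_rot: [0.001, 0.838, -0.546, -0.002]
contact_force: [-0.2, -0.5, -0.4]
grip_width: 0.0857
gripper_force: 0.0
```

```bash
python3 -c "
from h import *
plan(.446,-.0395,.008,24)
snap('side','s1')"
```

```text
clk 3.4667 tcp [ 0.445  -0.0418  0.0055] F [-0.2 -0.5 -0.4] w 0.0857 gf 0.0 q1,6 [0.36 0.06]
shift mm [-1.7 -1.8 -2.5] rot [ 0.2  0.1 -0.2]
```

View pics/s1.png

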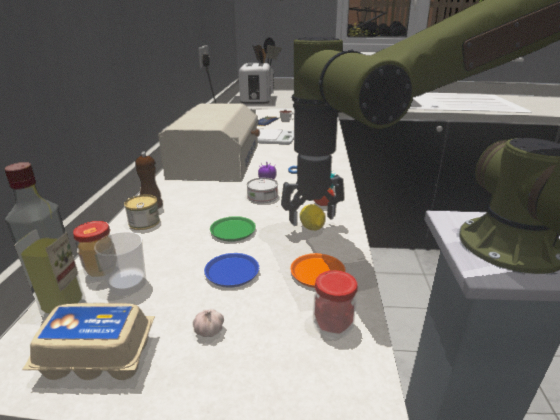

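The gripper straddles the lemon at (312,217), with one finger on each side and no contact force. Closing now.

arm_command:
  steps:
    - {"x": 0, "y": 0, "z": 0, "ax": 0, "ay": 0, "az": 0, "grip": 0.6}
    - {"x": 0, "y": 0, "z": 0, "ax": 0, "ay": 0, "az": 0, "grip": 0.3}
    - {"x": 0, "y": 0, "z": 0, "ax": 0, "ay": 0, "az": 0, "grip": 0}
    - {"x": 0, "y": 0, "z": 0, "ax": 0, "ay": 0, "az": 0, "grip": 0}
    - {"x": 0, "y": 0, "z": 0, "ax": 0, "ay": 0, "az": 0, "grip": 0}

```text
clock: 3.93
tcp_pos: [0.4483, -0.0413, 0.0106]
eef_rot: [-0.001, 0.838, -0.546, 0.001]
contact_force: [-1.1, -0.6, 6.6]
grip_width: 0.0541
gripper_force: 63.0
```

arm_command:
  steps:
    - {"x": 0, "y": 0, "z": 0, "ax": 0, "ay": 0, "az": 0, "grip": 0}
    - {"x": 0, "y": 0, "z": 0, "ax": 0, "ay": 0, "az": 0, "grip": 0}
    - {"x": 0, "y": 0, "z": -0.01, "ax": 0, "ay": 0, "az": 0, "grip": 0}
    - {"x": 0, "y": 0, "z": -0.02, "ax": 0, "ay": 0, "az": 0, "grip": 0}
    - {"x": 0, "y": 0, "z": -0.02, "ax": 0, "ay": 0, "az": 0, "grip": 0}

```text
clock: 4.35
tcp_pos: [0.4484, -0.0412, 0.0313]
eef_rot: [-0.001, 0.838, -0.546, 0.002]
contact_force: [-0.1, -0.3, -0.9]
grip_width: 0.0538
gripper_force: 63.6
```

```bash
python3 -c "
from h import *
plan(.601,.146,.10,24)"
```

```text
clk 4.35 tcp [ 0.4484 -0.0412  0.0313] F [-0.1 -0.3 -0.9] w 0.0538 gf 63.63859671168029 q1,6 [0.36 0.06]
shift mm [-109.3 -215.6  -68. ] rot [-0.2 -0.1 -0.1]
```

arm_command:
  steps:
    - {"x": 0, "y": 0, "z": -0.035, "ax": 0, "ay": 0, "az": 0, "grip": 0}
    - {"x": -0.008, "y": -0.015, "z": -0.068, "ax": 0, "ay": 0, "az": 0, "grip": 0}
    - {"x": -0.025, "y": -0.05, "z": -0.068, "ax": 0, "ay": 0, "az": 0, "grip": 0}
    - {"x": -0.043, "y": -0.085, "z": -0.068, "ax": 0, "ay": 0, "az": 0, "grip": 0}
    - {"x": -0.06, "y": -0.12, "z": -0.068, "ax": 0, "ay": 0, "az": 0, "grip": 0}

```text
clock: 4.77
tcp_pos: [0.5336, 0.0637, 0.0975]
eef_rot: [-0.001, 0.838, -0.546, 0.0]
contact_force: [0.5, -0.5, -1.1]
grip_width: 0.0542
gripper_force: 64.2
```

arm_command:
  steps:
    - {"x": -0.016, "y": -0.032, "z": 0, "ax": 0, "ay": 0, "az": 0, "grip": 0}
    - {"x": -0.032, "y": -0.063, "z": 0, "ax": 0, "ay": 0, "az": 0, "grip": 0}
    - {"x": -0.045, "y": -0.087, "z": 0, "ax": 0, "ay": 0, "az": 0, "grip": 0}
    - {"x": -0.049, "y": -0.095, "z": 0, "ax": 0, "ay": 0, "az": 0, "grip": 0}
    - {"x": -0.049, "y": -0.095, "z": 0, "ax": 0, "ay": 0, "az": 0, "grip": 0}

```text
clock: 5.18
tcp_pos: [0.6, 0.1469, 0.0952]
eef_rot: [0.001, 0.838, -0.545, -0.0]
contact_force: [-0.3, -0.2, -2.4]
grip_width: 0.0539
gripper_force: 64.2
```

Run:
```python
from h import *
plan(.601,.146,.0175,24)
for n in ['blue_dish','lemon']:
  for c in('side','top'):
    manip.camera(c); print(n,c,[(np.round(d['location'],3).tolist(),round(d['p'],2)) for d in manip.place_of(c,n)])
```

```text
clk 5.1833 tcp [0.6    0.1469 0.0952] F [-0.3 -0.2 -2.4] w 0.0539 gf 64.21488700434566 q1,6 [ 0.56 -0.15]
shift mm [ 1.2 -0.7 77.7] rot [ 0.1  0.  -0.1]
blue_dish side [([0.6, 0.143, -0.003], 0.67)]
blue_dish top [([0.602, 0.142, 0.003], 0.82), ([0.586, -0.211, -0.005], 0.72)]
lemon side [([0.598, 0.142, 0.085], 0.66)]
lemon top [([0.596, 0.145, 0.086], 0.64)]
```

arm_command:
  steps:
    - {"x": 0.001, "y": -0.001, "z": 0.025, "ax": 0, "ay": 0, "az": 0, "grip": 0}
    - {"x": 0.001, "y": -0.001, "z": 0.045, "ax": 0, "ay": 0, "az": 0, "grip": 0}
    - {"x": 0.001, "y": -0.001, "z": 0.055, "ax": 0, "ay": 0, "az": 0, "grip": 0}
    - {"x": 0.001, "y": -0.001, "z": 0.06, "ax": 0, "ay": 0, "az": 0, "grip": 0}
    - {"x": 0.001, "y": -0.001, "z": 0.06, "ax": 0, "ay": 0, "az": 0, "grip": 0}

```text
clock: 6.0
tcp_pos: [0.6002, 0.1443, 0.0354]
eef_rot: [0.001, 0.838, -0.546, -0.0]
contact_force: [0.2, -0.1, -0.9]
grip_width: 0.0542
gripper_force: 64.2
```

Run:
```python
from h import *
snap('side','s2'); v=cv2.imread('pics/s2.png')[190:310,150:310]; cv2.imwrite('pics/s2.png',cv2.resize(v,None,fx=4,fy=4))
plan(.601,.146,.0175,24)
```

```text
clk 6.05 tcp [0.6009 0.1446 0.0368] F [ 0.2  0.1 -1.2] w 0.0544 gf 64.1979612596333 q1,6 [ 0.56 -0.14]
shift mm [-1.3 -0.6 19.3] rot [-0.  -0.  -0.1]
```

View pics/s2.png

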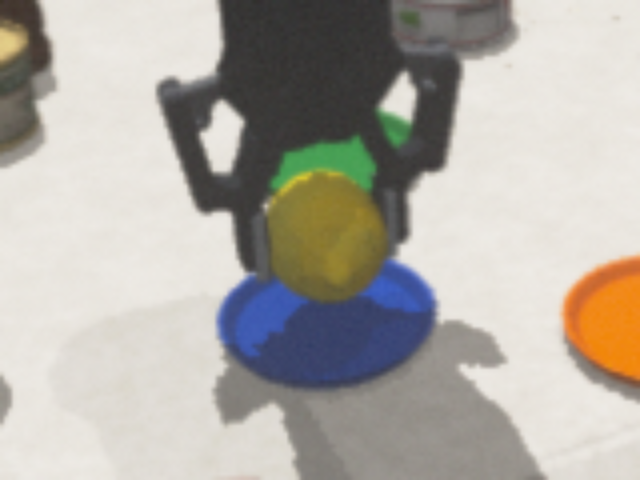

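The lemon is held centred over the blue dish, whose centre is at crop (327,322). I'll lower it and release with a partial opening.

arm_command:
  steps:
    - {"x": 0, "y": 0, "z": 0.008, "ax": 0, "ay": 0, "az": 0, "grip": 0}
    - {"x": 0, "y": 0, "z": 0.014, "ax": 0, "ay": 0, "az": 0, "grip": 0}
    - {"x": 0, "y": 0, "z": 0.018, "ax": 0, "ay": 0, "az": 0, "grip": 0}
    - {"x": 0, "y": 0, "z": 0.02, "ax": 0, "ay": 0, "az": 0, "grip": 0}
    - {"x": 0, "y": 0, "z": 0.02, "ax": 0, "ay": 0, "az": 0, "grip": 0}

```text
clock: 6.47
tcp_pos: [0.6007, 0.1447, 0.0162]
eef_rot: [0.0, 0.838, -0.546, -0.0]
contact_force: [-0.1, -0.4, -0.5]
grip_width: 0.0545
gripper_force: 64.2
```

Run:
```python
from h import *
manip.camera('top'); plan(.601,.146,.0165,24)
```

```text
clk 6.5167 tcp [0.6008 0.1448 0.0164] F [-0.   0.3 -2.3] w 0.0544 gf 64.19265470467508 q1,6 [ 0.56 -0.14]
shift mm [-1.  -0.6 -0.1] rot [-0.   0.  -0.1]
```

arm_command:
  steps:
    - {"x": 0, "y": 0, "z": 0.001, "ax": 0, "ay": 0, "az": 0, "grip": 0}
    - {"x": 0, "y": 0, "z": 0.001, "ax": 0, "ay": 0, "az": 0, "grip": 0.66}
    - {"x": 0, "y": 0, "z": 0.001, "ax": 0, "ay": 0, "az": 0, "grip": 0.68}
    - {"x": 0, "y": 0, "z": 0.001, "ax": 0, "ay": 0, "az": 0, "grip": 0.72}
    - {"x": 0, "y": 0, "z": 0.001, "ax": 0, "ay": 0, "az": 0, "grip": 0.8}

```text
clock: 6.93
tcp_pos: [0.6009, 0.1448, 0.0156]
eef_rot: [-0.0, 0.838, -0.546, 0.0]
contact_force: [-0.5, -0.2, 0.0]
grip_width: 0.0681
gripper_force: 0.0
```

arm_command:
  steps:
    - {"x": 0, "y": 0, "z": 0, "ax": 0, "ay": 0, "az": 0, "grip": 0.84}
    - {"x": 0, "y": 0, "z": -0.01, "ax": 0, "ay": 0, "az": 0, "grip": 0.86}
    - {"x": 0, "y": 0, "z": -0.03, "ax": 0, "ay": 0, "az": 0, "grip": 0.9}
    - {"x": 0, "y": 0, "z": -0.065, "ax": 0, "ay": 0, "az": 0, "grip": 1}
    - {"x": 0, "y": 0, "z": -0.09, "ax": 0, "ay": 0, "az": 0, "grip": 1}

```text
clock: 7.35
tcp_pos: [0.6012, 0.1445, 0.1085]
eef_rot: [-0.0, 0.838, -0.546, 0.001]
contact_force: [1.4, 0.7, 1.5]
grip_width: 0.0853
gripper_force: 0.0
```

Run:
```python
from h import *
plan(.417,-.1705,.10,0)
for n in ['lemon','tomato']:
  for c in('side','top'):
    manip.camera(c); print(n,c,[(np.round(d['location'],3).tolist(),round(d['p'],2)) for d in manip.place_of(c,n)])
```

```text
clk 7.35 tcp [0.6012 0.1445 0.1085] F [1.4 0.7 1.5] w 0.0853 gf 0.0 q1,6 [ 0.56 -0.14]
shift mm [213.5 295.9   8.2] rot [-0.1 -0.  23.9]
lemon side [([0.602, 0.14, 0.006], 0.71)]
lemon top [([0.598, 0.148, 0.002], 0.6), ([0.586, -0.207, -0.001], 0.31)]
tomato side [([0.415, -0.17, 0.001], 0.66), ([0.408, -0.277, 0.002], 0.55), ([0.582, -0.215, -0.005], 0.35)]
tomato top [([0.416, -0.167, 0.003], 0.91), ([0.405, -0.28, 0.003], 0.75), ([0.579, -0.322, 0.001], 0.54)]
```

arm_command:
  steps:
    - {"x": 0.022, "y": 0.03, "z": 0, "ax": 0, "ay": 0, "az": 4.8, "grip": 1}
    - {"x": 0.044, "y": 0.061, "z": 0, "ax": 0, "ay": 0, "az": 9.6, "grip": 1}
    - {"x": 0.066, "y": 0.092, "z": 0, "ax": 0, "ay": 0, "az": 14.4, "grip": 1}
    - {"x": 0.088, "y": 0.122, "z": 0, "ax": 0, "ay": 0, "az": 19.2, "grip": 1}
    - {"x": 0.11, "y": 0.153, "z": 0, "ax": 0, "ay": 0, "az": 24, "grip": 1}

```text
clock: 8.17
tcp_pos: [0.5038, -0.0191, 0.1043]
eef_rot: [-0.001, -0.705, 0.709, 0.0]
contact_force: [1.1, -1.1, 0.8]
grip_width: 0.0854
gripper_force: 0.0
```

```bash
python3 -c "
from h import *
plan(.417,-.1705,.105,0)"
```

```text
clk 8.1667 tcp [ 0.5038 -0.0191  0.1043] F [ 1.1 -1.1  0.8] w 0.0854 gf 0.0 q1,6 [ 0.36 -0.37]
shift mm [151.9  85.9  -0.4] rot [ 0.1 -0.  -0.3]
```

arm_command:
  steps:
    - {"x": 0.033, "y": 0.019, "z": 0, "ax": 0, "ay": 0, "az": 0, "grip": 1}
    - {"x": 0.066, "y": 0.038, "z": 0, "ax": 0, "ay": 0, "az": 0, "grip": 1}
    - {"x": 0.1, "y": 0.057, "z": 0, "ax": 0, "ay": 0, "az": 0, "grip": 1}
    - {"x": 0.13, "y": 0.074, "z": 0, "ax": 0, "ay": 0, "az": 0, "grip": 1}
    - {"x": 0.152, "y": 0.086, "z": 0, "ax": 0, "ay": 0, "az": 0, "grip": 1}

```text
clock: 8.58
tcp_pos: [0.4171, -0.1714, 0.1048]
eef_rot: [-0.0, -0.706, 0.708, 0.0]
contact_force: [0.8, -0.2, -0.9]
grip_width: 0.0855
gripper_force: 0.0
```

arm_command:
  steps:
    - {"x": 0, "y": 0, "z": 0, "ax": 0, "ay": 0, "az": 0, "grip": 1}
    - {"x": 0, "y": 0, "z": 0, "ax": 0, "ay": 0, "az": 0, "grip": 1}

```text
clock: 8.75
tcp_pos: [0.4181, -0.1704, 0.1049]
eef_rot: [-0.0, -0.705, 0.709, 0.0]
contact_force: [0.6, 0.6, 0.4]
grip_width: 0.0853
gripper_force: 0.0
```

```bash
python3 -c "
from h import *
plan(.4165,-.1705,.009,0)"
```

```text
clk 8.75 tcp [ 0.4181 -0.1704  0.1049] F [0.6 0.6 0.4] w 0.0853 gf 0.0 q1,6 [ 0.06 -0.07]
shift mm [ 0.1  1.6 95.9] rot [ 0.   0.  -0.3]
```

arm_command:
  steps:
    - {"x": 0, "y": 0.0015, "z": 0.025, "ax": 0, "ay": 0, "az": 0, "grip": 1}
    - {"x": 0, "y": 0.0015, "z": 0.05, "ax": 0, "ay": 0, "az": 0, "grip": 1}
    - {"x": 0, "y": 0.0015, "z": 0.075, "ax": 0, "ay": 0, "az": 0, "grip": 1}
    - {"x": 0, "y": 0.0015, "z": 0.091, "ax": 0, "ay": 0, "az": 0, "grip": 1}
    - {"x": 0, "y": 0.0015, "z": 0.096, "ax": 0, "ay": 0, "az": 0, "grip": 1}

```text
clock: 9.17
tcp_pos: [0.4156, -0.1685, 0.0057]
eef_rot: [-0.002, -0.707, 0.708, 0.002]
contact_force: [-1.4, -0.6, -0.2]
grip_width: 0.0857
gripper_force: 0.0
```

arm_command:
  steps:
    - {"x": 0, "y": 0, "z": 0, "ax": 0, "ay": 0, "az": 0, "grip": 0.7}
    - {"x": 0, "y": 0, "z": 0, "ax": 0, "ay": 0, "az": 0, "grip": 0.4}
    - {"x": 0, "y": 0, "z": 0, "ax": 0, "ay": 0, "az": 0, "grip": 0}
    - {"x": 0, "y": 0, "z": 0, "ax": 0, "ay": 0, "az": 0, "grip": 0}
    - {"x": 0, "y": 0, "z": 0, "ax": 0, "ay": 0, "az": 0, "grip": 0}

```text
clock: 9.58
tcp_pos: [0.4188, -0.1695, 0.0112]
eef_rot: [0.001, -0.706, 0.708, -0.001]
contact_force: [-0.2, 2.4, 6.2]
grip_width: 0.0549
gripper_force: 63.8
```

```bash
python3 -c "
from h import *
plan(.4165,-.1705,.009,0)"
```

```text
clk 9.5833 tcp [ 0.4188 -0.1695  0.0112] F [-0.2  2.4  6.2] w 0.0549 gf 63.81220809777915 q1,6 [ 0.07 -0.07]
shift mm [1.  2.3 2.2] rot [-0.2 -0.  -0.1]
```

arm_command:
  steps:
    - {"x": 0, "y": 0, "z": -0.01, "ax": 0, "ay": 0, "az": 0, "grip": 0}
    - {"x": 0, "y": 0, "z": -0.035, "ax": 0, "ay": 0, "az": 0, "grip": 0}
    - {"x": 0, "y": 0, "z": -0.065, "ax": 0, "ay": 0, "az": 0, "grip": 0}
    - {"x": -0.01, "y": -0.014, "z": -0.085, "ax": 0, "ay": 0, "az": 0, "grip": 0}
    - {"x": -0.026, "y": -0.035, "z": -0.09, "ax": 0, "ay": 0, "az": 0, "grip": 0}

```text
clock: 10.0
tcp_pos: [0.4541, -0.1445, 0.1048]
eef_rot: [0.002, -0.706, 0.709, -0.003]
contact_force: [1.3, -0.9, -0.3]
grip_width: 0.0547
gripper_force: 63.7
```

arm_command:
  steps:
    - {"x": -0.02, "y": -0.027, "z": 0, "ax": 0, "ay": 0, "az": 0, "grip": 0}
    - {"x": -0.04, "y": -0.054, "z": 0, "ax": 0, "ay": 0, "az": 0, "grip": 0}
    - {"x": -0.06, "y": -0.081, "z": 0, "ax": 0, "ay": 0, "az": 0, "grip": 0}
    - {"x": -0.08, "y": -0.108, "z": 0, "ax": 0, "ay": 0, "az": 0, "grip": 0}
    - {"x": -0.1, "y": -0.135, "z": 0, "ax": 0, "ay": 0, "az": 0, "grip": 0}

```text
clock: 10.42
tcp_pos: [0.5888, -0.0428, 0.0997]
eef_rot: [0.0, -0.706, 0.708, 0.0]
contact_force: [-0.0, 0.1, -0.8]
grip_width: 0.0548
gripper_force: 63.7
```

```bash
python3 -c "
from h import *
plan(.629,-.012,.06,0)"
```

```text
clk 10.4167 tcp [ 0.5888 -0.0428  0.0997] F [-0.   0.1 -0.8] w 0.0548 gf 63.66109760170275 q1,6 [ 0.27 -0.27]
shift mm [-30.9 -40.1  39.7] rot [ 0.   0.  -0.1]
```

arm_command:
  steps:
    - {"x": -0.016, "y": -0.02, "z": 0.005, "ax": 0, "ay": 0, "az": 0, "grip": 0}
    - {"x": -0.027, "y": -0.034, "z": 0.02, "ax": 0, "ay": 0, "az": 0, "grip": 0}
    - {"x": -0.031, "y": -0.04, "z": 0.04, "ax": 0, "ay": 0, "az": 0, "grip": 0}
    - {"x": -0.031, "y": -0.04, "z": 0.06, "ax": 0, "ay": 0, "az": 0, "grip": 0}
    - {"x": -0.031, "y": -0.04, "z": 0.065, "ax": 0, "ay": 0, "az": 0, "grip": 0}

```text
clock: 10.83
tcp_pos: [0.6258, -0.0127, 0.0301]
eef_rot: [-0.002, -0.706, 0.708, 0.002]
contact_force: [-1.6, -0.7, -2.5]
grip_width: 0.0549
gripper_force: 63.6
```

Run:
```python
from h import *
manip.camera('top')
snap('side','s3'); v=cv2.imread('pics/s3.png')[150:270,150:310]; cv2.imwrite('pics/s3.png',cv2.resize(v,None,fx=4,fy=4))
plan(.629,-.012,.0165,0)
```

```text
clk 10.9333 tcp [ 0.6268 -0.0133  0.0331] F [-0.6  0.9 -0.2] w 0.0545 gf 63.63338937872186 q1,6 [ 0.3 -0.3]
shift mm [-1.4 -2.3 16.6] rot [ 0.2 -0.  -0.1]
```

View pics/s3.png

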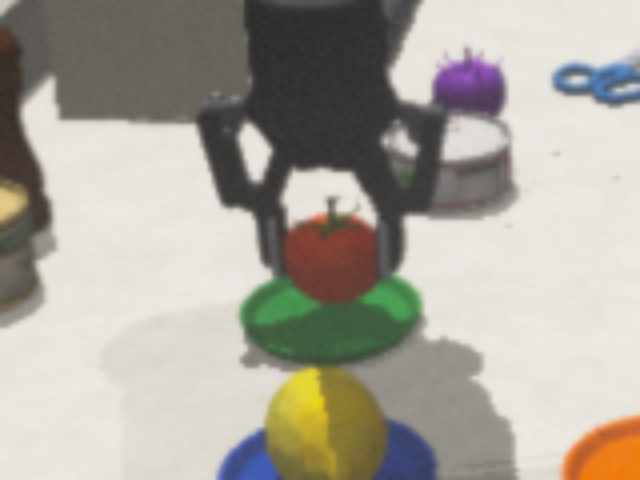

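The tomato hangs upright over the green dish at crop (332,315), and the lemon rests in the blue dish. Lowering the tomato now.

arm_command:
  steps:
    - {"x": -0.001, "y": -0.0015, "z": 0.007, "ax": 0, "ay": 0, "az": 0, "grip": 0}
    - {"x": -0.001, "y": -0.0015, "z": 0.012, "ax": 0, "ay": 0, "az": 0, "grip": 0}
    - {"x": -0.001, "y": -0.0015, "z": 0.016, "ax": 0, "ay": 0, "az": 0, "grip": 0}
    - {"x": -0.001, "y": -0.0015, "z": 0.018, "ax": 0, "ay": 0, "az": 0, "grip": 0}
    - {"x": -0.001, "y": -0.0015, "z": 0.018, "ax": 0, "ay": 0, "az": 0, "grip": 0}

```text
clock: 11.35
tcp_pos: [0.6294, -0.0121, 0.0166]
eef_rot: [0.0, -0.706, 0.708, -0.0]
contact_force: [-0.4, 0.4, -0.9]
grip_width: 0.0545
gripper_force: 63.7
```

Run:
```python
from h import *
manip.camera('top'); plan(.629,-.012,.0165,0)
```

```text
clk 11.4 tcp [ 0.6294 -0.0121  0.0167] F [-1.8  0.  -1.2] w 0.0548 gf 63.66816720088764 q1,6 [ 0.3 -0.3]
shift mm [-0.1  0.4  0.2] rot [-0.   0.  -0.1]
```

arm_command:
  steps:
    - {"x": 0, "y": 0, "z": 0.001, "ax": 0, "ay": 0, "az": 0, "grip": 0}
    - {"x": 0, "y": 0, "z": 0.001, "ax": 0, "ay": 0, "az": 0, "grip": 0.66}
    - {"x": 0, "y": 0, "z": 0.001, "ax": 0, "ay": 0, "az": 0, "grip": 0.68}
    - {"x": 0, "y": 0, "z": 0.001, "ax": 0, "ay": 0, "az": 0, "grip": 0.72}
    - {"x": 0, "y": 0, "z": 0.001, "ax": 0, "ay": 0, "az": 0, "grip": 0.8}

```text
clock: 11.82
tcp_pos: [0.6294, -0.012, 0.0153]
eef_rot: [0.0, -0.706, 0.708, -0.0]
contact_force: [0.4, -1.1, 0.5]
grip_width: 0.0681
gripper_force: 0.0
```

arm_command:
  steps:
    - {"x": 0, "y": 0, "z": 0, "ax": 0, "ay": 0, "az": 0, "grip": 0.84}
    - {"x": 0, "y": 0, "z": -0.01, "ax": 0, "ay": 0, "az": 0, "grip": 0.86}
    - {"x": 0, "y": 0, "z": -0.03, "ax": 0, "ay": 0, "az": 0, "grip": 0.9}
    - {"x": 0, "y": 0, "z": -0.065, "ax": 0, "ay": 0, "az": 0, "grip": 1}
    - {"x": 0, "y": 0, "z": -0.1, "ax": 0, "ay": 0, "az": 0, "grip": 1}

```text
clock: 12.23
tcp_pos: [0.6285, -0.0123, 0.1161]
eef_rot: [-0.001, -0.706, 0.708, 0.001]
contact_force: [1.1, 0.4, 0.9]
grip_width: 0.0855
gripper_force: 0.0
```

Run:
```python
from h import *
plan(.606,.308,.115,0)
for n in ['garlic','tomato']:
  for c in('side','top'):
    manip.camera(c); print(n,c,[(np.round(d['location'],3).tolist(),round(d['p'],2)) for d in manip.place_of(c,n)])
    if n=='garlic':
      for d in manip.regions_of(c,n)[:2]:
        y,x=np.nonzero(d['region']); print('  reg',x.min(),x.max(),y.min(),y.max(),x.mean().round(1),y.mean().round(1),round(d['p'],2), onplane(c,[x.mean(),y.mean()],.023).round(4))
```

```text
clk 12.2333 tcp [ 0.6285 -0.0123  0.1161] F [1.1 0.4 0.9] w 0.0855 gf 0.0 q1,6 [ 0.3 -0.3]
shift mm [-320.3   23.3    0.9] rot [ 0.1 -0.  -0.1]
garlic side [([0.607, 0.309, -0.001], 0.79)]
  reg 193 223 310 336 207.5 322.6 0.75 [0.6067 0.3108 0.023 ]
garlic top [([0.605, 0.308, 0.002], 0.46)]
  reg 165 182 171 187 173.2 179.2 0.75 [0.6064 0.3068 0.023 ]
tomato side [([0.409, -0.277, 0.002], 0.63), ([0.58, -0.321, -0.0], 0.62), ([0.625, -0.014, 0.005], 0.58)]
tomato top [([0.582, -0.322, -0.002], 0.85), ([0.405, -0.276, 0.002], 0.77), ([0.629, -0.012, 0.007], 0.39)]
```

arm_command:
  steps:
    - {"x": -0.033, "y": 0.0025, "z": 0, "ax": 0, "ay": 0, "az": 0, "grip": 1}
    - {"x": -0.066, "y": 0.005, "z": 0, "ax": 0, "ay": 0, "az": 0, "grip": 1}
    - {"x": -0.099, "y": 0.007, "z": 0, "ax": 0, "ay": 0, "az": 0, "grip": 1}
    - {"x": -0.132, "y": 0.01, "z": 0, "ax": 0, "ay": 0, "az": 0, "grip": 1}
    - {"x": -0.165, "y": 0.012, "z": 0, "ax": 0, "ay": 0, "az": 0, "grip": 1}

```text
clock: 13.15
tcp_pos: [0.6172, 0.1543, 0.1148]
eef_rot: [-0.0, -0.706, 0.708, 0.0]
contact_force: [0.4, 0.0, -0.0]
grip_width: 0.0858
gripper_force: 0.0
```

arm_command:
  steps:
    - {"x": -0.033, "y": 0.0025, "z": 0, "ax": 0, "ay": 0, "az": 0, "grip": 1}
    - {"x": -0.066, "y": 0.005, "z": 0, "ax": 0, "ay": 0, "az": 0, "grip": 1}
    - {"x": -0.1, "y": 0.007, "z": 0, "ax": 0, "ay": 0, "az": 0, "grip": 1}
    - {"x": -0.135, "y": 0.01, "z": 0, "ax": 0, "ay": 0, "az": 0, "grip": 1}
    - {"x": -0.155, "y": 0.011, "z": 0.005, "ax": 0, "ay": 0, "az": 0, "grip": 1}

```text
clock: 13.57
tcp_pos: [0.6066, 0.3113, 0.1105]
eef_rot: [0.0, -0.707, 0.707, -0.0]
contact_force: [0.3, 0.6, 0.5]
grip_width: 0.0854
gripper_force: 0.0
```

Run:
```python
from h import *
manip.camera('top');manip.camera('top')
plan(.6065,.3085,.002,0)
```

```text
clk 13.6667 tcp [0.6058 0.3108 0.1079] F [-0.6 -1.2 -0.9] w 0.0861 gf 0.0 q1,6 [ 0.77 -0.77]
shift mm [  2.2  -1.  105.9] rot [ 0.2 -0.1  0.1]
```

arm_command:
  steps:
    - {"x": 0.002, "y": -0.001, "z": 0.028, "ax": 0, "ay": 0, "az": 0, "grip": 1}
    - {"x": 0.002, "y": -0.001, "z": 0.056, "ax": 0, "ay": 0, "az": 0, "grip": 1}
    - {"x": 0.002, "y": -0.001, "z": 0.082, "ax": 0, "ay": 0, "az": 0, "grip": 1}
    - {"x": 0.002, "y": -0.001, "z": 0.1, "ax": 0, "ay": 0, "az": 0, "grip": 1}
    - {"x": 0.002, "y": -0.001, "z": 0.105, "ax": 0, "ay": 0, "az": 0, "grip": 1}

```text
clock: 14.08
tcp_pos: [0.6061, 0.3037, 0.0002]
eef_rot: [-0.004, -0.706, 0.708, 0.001]
contact_force: [-1.1, 0.2, -0.7]
grip_width: 0.0852
gripper_force: 0.0
```

arm_command:
  steps:
    - {"x": 0, "y": 0, "z": 0, "ax": 0, "ay": 0, "az": 0, "grip": 1}
    - {"x": 0, "y": 0, "z": 0, "ax": 0, "ay": 0, "az": 0, "grip": 1}

```text
clock: 14.25
tcp_pos: [0.6088, 0.3057, 0.0063]
eef_rot: [0.0, -0.706, 0.708, -0.0]
contact_force: [0.6, -0.3, 0.4]
grip_width: 0.0855
gripper_force: 0.0
```

Run:
```python
from h import *
plan(.6065,.3085,.002,0)
snap('side','s4'); v=cv2.imread('pics/s4.png')[240:360,130:290]; cv2.imwrite('pics/s4.png',cv2.resize(v,None,fx=4,fy=4))
```

```text
clk 14.25 tcp [0.6088 0.3057 0.0063] F [ 0.6 -0.3  0.4] w 0.0855 gf 0.0 q1,6 [ 0.76 -0.76]
shift mm [-2.8  2.3  4.3] rot [-0.1 -0.  -0.2]
```

View pics/s4.png

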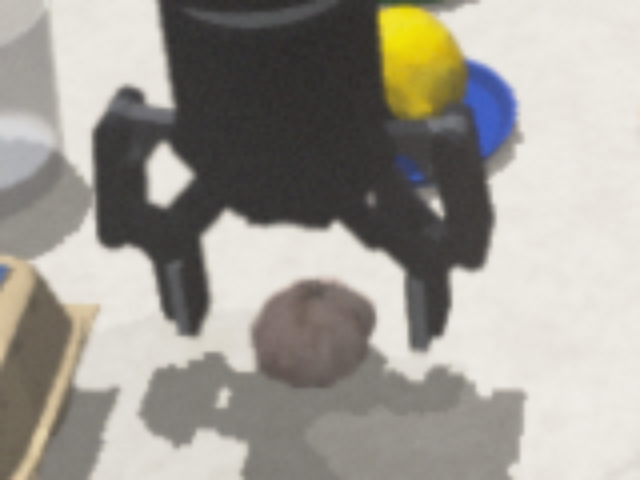

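The fingers, at crop x 190 and 427, straddle the garlic centred at 313. The open tips are still high, as expected from the swing. I'll apply a small correction and close.

arm_command:
  steps:
    - {"x": -0.0025, "y": 0.002, "z": 0.004, "ax": 0, "ay": 0, "az": 0, "grip": 1}
    - {"x": -0.0025, "y": 0.002, "z": 0.005, "ax": 0, "ay": 0, "az": 0, "grip": 1}
    - {"x": -0.0025, "y": 0.002, "z": 0.005, "ax": 0, "ay": 0, "az": 0, "grip": 0.8}
    - {"x": -0.0025, "y": 0.002, "z": 0.005, "ax": 0, "ay": 0, "az": 0, "grip": 0.6}
    - {"x": -0.0025, "y": 0.002, "z": 0.005, "ax": 0, "ay": 0, "az": 0, "grip": 0.3}

```text
clock: 14.72
tcp_pos: [0.6062, 0.3086, 0.0006]
eef_rot: [0.0, -0.706, 0.708, 0.0]
contact_force: [0.4, -0.2, 0.3]
grip_width: 0.0515
gripper_force: 0.0
```

arm_command:
  steps:
    - {"x": 0, "y": 0, "z": 0, "ax": 0, "ay": 0, "az": 0, "grip": 0}
    - {"x": 0, "y": 0, "z": 0, "ax": 0, "ay": 0, "az": 0, "grip": 0}
    - {"x": 0, "y": 0, "z": 0, "ax": 0, "ay": 0, "az": 0, "grip": 0}

```text
clock: 14.97
tcp_pos: [0.6065, 0.3088, 0.0011]
eef_rot: [0.001, -0.706, 0.708, -0.0]
contact_force: [-0.7, 0.5, 2.9]
grip_width: 0.0438
gripper_force: 61.2
```

arm_command:
  steps:
    - {"x": 0, "y": 0, "z": -0.01, "ax": 0, "ay": 0, "az": 0, "grip": 0}
    - {"x": 0, "y": 0, "z": -0.035, "ax": 0, "ay": 0, "az": 0, "grip": 0}
    - {"x": 0, "y": 0, "z": -0.065, "ax": 0, "ay": 0, "az": 0, "grip": 0}
    - {"x": 0, "y": 0, "z": -0.085, "ax": 0, "ay": 0, "az": 0, "grip": 0}
    - {"x": 0, "y": 0, "z": -0.09, "ax": 0, "ay": 0, "az": 0, "grip": 0}

```text
clock: 15.38
tcp_pos: [0.6079, 0.3094, 0.0961]
eef_rot: [0.003, -0.706, 0.708, -0.001]
contact_force: [0.1, 0.9, 1.0]
grip_width: 0.0444
gripper_force: 61.1
```

Run:
```python
from h import *
plan(.434,.138,.093,0)
snap('side','s5'); v=cv2.imread('pics/s5.png')[210:360,130:330]; cv2.imwrite('pics/s5.png',cv2.resize(v,None,fx=3,fy=3))
```

```text
clk 15.3833 tcp [0.6079 0.3094 0.0961] F [0.1 0.9 1. ] w 0.0444 gf 61.09375917664693 q1,6 [ 0.76 -0.77]
shift mm [171.8 173.5   1.5] rot [-0.3  0.2 -0.1]
```

View pics/s5.png

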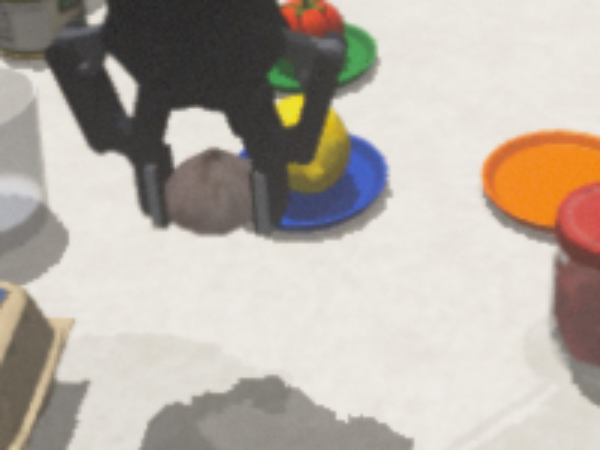

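The garlic is held upright with its neck up at crop (210,150). Moving it to the orange dish.

arm_command:
  steps:
    - {"x": 0.025, "y": 0.025, "z": 0, "ax": 0, "ay": 0, "az": 0, "grip": 0}
    - {"x": 0.05, "y": 0.05, "z": 0, "ax": 0, "ay": 0, "az": 0, "grip": 0}
    - {"x": 0.075, "y": 0.075, "z": 0, "ax": 0, "ay": 0, "az": 0, "grip": 0}
    - {"x": 0.1, "y": 0.1, "z": 0, "ax": 0, "ay": 0, "az": 0, "grip": 0}
    - {"x": 0.12, "y": 0.12, "z": 0, "ax": 0, "ay": 0, "az": 0, "grip": 0}

```text
clock: 15.85
tcp_pos: [0.4837, 0.187, 0.0888]
eef_rot: [-0.001, -0.706, 0.708, 0.0]
contact_force: [-0.1, 1.2, 0.4]
grip_width: 0.0441
gripper_force: 61.1
```

arm_command:
  steps:
    - {"x": 0.02, "y": 0.02, "z": 0, "ax": 0, "ay": 0, "az": 0, "grip": 0}
    - {"x": 0.04, "y": 0.04, "z": 0.005, "ax": 0, "ay": 0, "az": 0, "grip": 0}
    - {"x": 0.05, "y": 0.05, "z": 0.02, "ax": 0, "ay": 0, "az": 0, "grip": 0}
    - {"x": 0.051, "y": 0.052, "z": 0.045, "ax": 0, "ay": 0, "az": 0, "grip": 0}
    - {"x": 0.051, "y": 0.052, "z": 0.06, "ax": 0, "ay": 0, "az": 0, "grip": 0}

```text
clock: 16.27
tcp_pos: [0.4319, 0.1369, 0.0279]
eef_rot: [-0.001, -0.706, 0.708, 0.001]
contact_force: [-0.1, 0.1, -1.1]
grip_width: 0.0441
gripper_force: 61.1
```

Run:
```python
from h import *
manip.camera('top');snap('side','s6'); v=cv2.imread('pics/s6.png')[200:350,210:410]; cv2.imwrite('pics/s6.png',cv2.resize(v,None,fx=3,fy=3))
plan(.434,.138,.0075,0)
```

```text
clk 16.3667 tcp [0.4314 0.1365 0.0268] F [ 0.1  0.1 -0.4] w 0.0443 gf 61.12813688767574 q1,6 [ 0.75 -0.76]
shift mm [-1.6 -2.7 19.3] rot [ 0.3 -0.2 -0.2]
```

View pics/s6.png

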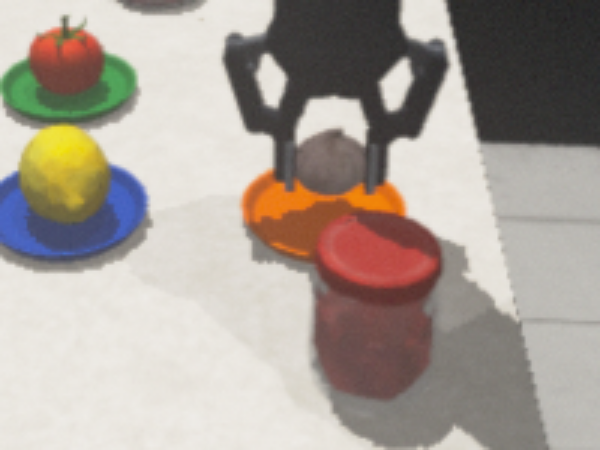

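The garlic is upright over the orange dish, centred near crop (325,215), and the jar is clear. Lowering it now.

arm_command:
  steps:
    - {"x": -0.0005, "y": -0.001, "z": 0.007, "ax": 0, "ay": 0, "az": 0, "grip": 0}
    - {"x": -0.0005, "y": -0.001, "z": 0.014, "ax": 0, "ay": 0, "az": 0, "grip": 0}
    - {"x": -0.0005, "y": -0.001, "z": 0.018, "ax": 0, "ay": 0, "az": 0, "grip": 0}
    - {"x": -0.0005, "y": -0.001, "z": 0.018, "ax": 0, "ay": 0, "az": 0, "grip": 0}
    - {"x": -0.0005, "y": -0.001, "z": 0.018, "ax": 0, "ay": 0, "az": 0, "grip": 0}

```text
clock: 16.78
tcp_pos: [0.4348, 0.1385, 0.0123]
eef_rot: [-0.0, -0.706, 0.708, -0.0]
contact_force: [1.1, 0.4, -0.1]
grip_width: 0.0441
gripper_force: 61.1
```

Run:
```python
from h import *
manip.camera('top'); plan(.434,.138,.007,0)
```

```text
clk 16.8333 tcp [0.4349 0.1386 0.0126] F [ 0.4 -0.4 -0.5] w 0.044 gf 61.13062157156946 q1,6 [ 0.75 -0.76]
shift mm [0.6 0.9 5.6] rot [-0.   0.  -0.1]
```

arm_command:
  steps:
    - {"x": 0, "y": 0.001, "z": 0.003, "ax": 0, "ay": 0, "az": 0, "grip": 0}
    - {"x": 0, "y": 0.001, "z": 0.005, "ax": 0, "ay": 0, "az": 0, "grip": 0}
    - {"x": 0, "y": 0.001, "z": 0.006, "ax": 0, "ay": 0, "az": 0, "grip": 0}
    - {"x": 0, "y": 0.001, "z": 0.006, "ax": 0, "ay": 0, "az": 0, "grip": 0}
    - {"x": 0, "y": 0.001, "z": 0.006, "ax": 0, "ay": 0, "az": 0, "grip": 0}

```text
clock: 17.25
tcp_pos: [0.4337, 0.1385, 0.0063]
eef_rot: [0.0, -0.706, 0.708, 0.0]
contact_force: [0.0, 0.7, 0.1]
grip_width: 0.0441
gripper_force: 61.1
```

arm_command:
  steps:
    - {"x": 0, "y": 0, "z": 0, "ax": 0, "ay": 0, "az": 0, "grip": 0.54}
    - {"x": 0, "y": 0, "z": 0, "ax": 0, "ay": 0, "az": 0, "grip": 0.56}
    - {"x": 0, "y": 0, "z": 0, "ax": 0, "ay": 0, "az": 0, "grip": 0.6}
    - {"x": 0, "y": 0, "z": 0, "ax": 0, "ay": 0, "az": 0, "grip": 0.66}
    - {"x": 0, "y": 0, "z": 0, "ax": 0, "ay": 0, "az": 0, "grip": 0.72}

```text
clock: 17.67
tcp_pos: [0.4337, 0.1385, 0.0063]
eef_rot: [0.0, -0.706, 0.708, 0.0]
contact_force: [0.1, 0.2, 0.3]
grip_width: 0.0615
gripper_force: 0.0
```

arm_command:
  steps:
    - {"x": 0, "y": 0, "z": 0, "ax": 0, "ay": 0, "az": 0, "grip": 0.72}
    - {"x": 0, "y": 0, "z": -0.01, "ax": 0, "ay": 0, "az": 0, "grip": 0.75}
    - {"x": 0, "y": 0, "z": -0.03, "ax": 0, "ay": 0, "az": 0, "grip": 0.85}
    - {"x": 0, "y": 0, "z": -0.065, "ax": 0, "ay": 0, "az": 0, "grip": 1}
    - {"x": 0, "y": 0, "z": -0.1, "ax": 0, "ay": 0, "az": 0, "grip": 1}

```text
clock: 18.08
tcp_pos: [0.4331, 0.1378, 0.1075]
eef_rot: [-0.001, -0.706, 0.708, -0.0]
contact_force: [1.2, 0.6, 0.8]
grip_width: 0.0855
gripper_force: 0.0
```

arm_command:
  steps:
    - {"x": 0.03, "y": 0.0, "z": -0.02, "ax": 0, "ay": 0, "az": 0, "grip": 1}
    - {"x": 0.06, "y": 0.0, "z": -0.03, "ax": 0, "ay": 0, "az": 0, "grip": 1}
    - {"x": 0.09, "y": 0, "z": -0.03, "ax": 0, "ay": 0, "az": 0, "grip": 1}
    - {"x": 0.12, "y": 0, "z": -0.03, "ax": 0, "ay": 0, "az": 0, "grip": 1}
    - {"x": 0.15, "y": 0, "z": -0.03, "ax": 0, "ay": 0, "az": 0, "grip": 1}

```text
clock: 18.5
tcp_pos: [0.4333, -0.0128, 0.1377]
eef_rot: [0.001, -0.706, 0.708, -0.0]
contact_force: [0.1, -0.4, -0.4]
grip_width: 0.0854
gripper_force: 0.0
```

Run:
```python
from h import *
snap('side','s7'); v=cv2.imread('pics/s7.png')[160:350,190:390]; cv2.imwrite('pics/s7.png',cv2.resize(v,None,fx=3,fy=3))
snap('top','t7'); v=cv2.imread('pics/t7.png')[140:270,160:420]; cv2.imwrite('pics/t7.png',cv2.resize(v,None,fx=3,fy=3))
plan(.434,.138,.0075,0)
for n in ['garlic','lemon','tomato','blue_dish','orange_dish','green_dish','jam_jar','tuna_tin']:
  for c in('side','top'):
    manip.camera(c); print(n,c,[(np.round(d['location'],3).tolist(),round(d['p'],2)) for d in manip.place_of(c,n)])
```

```text
clk 18.6 tcp [ 0.4332 -0.0146  0.1375] F [-0.2  0.1 -0.3] w 0.0853 gf 0.0 q1,6 [ 0.44 -0.44]
shift mm [-152.6    0.3  129.9] rot [-0.1 -0.  -0.4]
garlic side [([0.434, 0.138, 0.005], 0.93), ([0.63, -0.014, 0.001], 0.74)]
garlic top [([0.433, 0.137, 0.002], 0.7)]
lemon side [([0.6, 0.14, 0.005], 0.82), ([0.578, -0.212, -0.002], 0.71)]
lemon top [([0.601, 0.146, 0.002], 0.58)]
tomato side [([0.63, -0.015, 0.003], 0.97), ([0.409, -0.278, -0.0], 0.61), ([0.582, -0.321, 0.002], 0.59), ([0.6, 0.146, -0.002], 0.5)]
tomato top [([0.581, -0.323, -0.002], 0.82), ([0.628, -0.01, 0.006], 0.64), ([0.405, -0.275, -0.001], 0.57)]
blue_dish side [([0.6, 0.144, -0.001], 0.68)]
blue_dish top [([0.602, 0.139, 0.003], 0.59)]
orange_dish side [([0.435, 0.138, 0.002], 0.81), ([0.631, -0.013, -0.004], 0.19)]
orange_dish top [([0.437, 0.134, 0.001], 0.44)]
green_dish side [([0.629, -0.012, -0.001], 0.55)]
green_dish top [([0.626, -0.009, -0.001], 0.61)]
jam_jar side [([0.411, 0.274, 0.003], 0.6)]
jam_jar top []
tuna_tin side [([0.58, -0.211, -0.002], 0.82)]
tuna_tin top [([0.584, -0.209, 0.001], 0.8)]
```

View pics/s7.png

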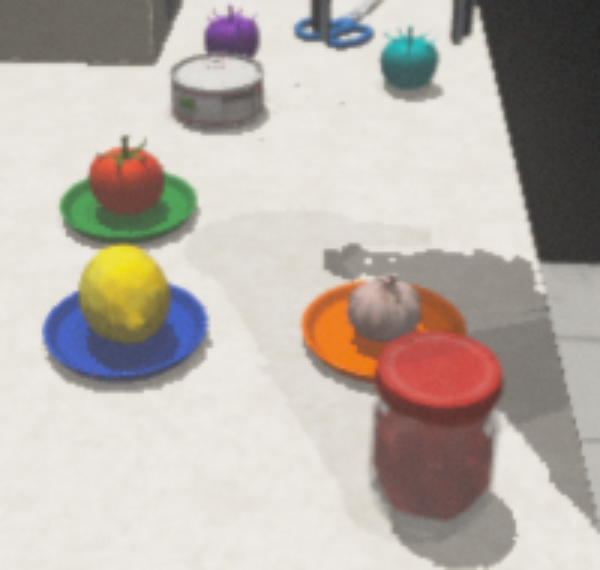

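View pics/t7.png

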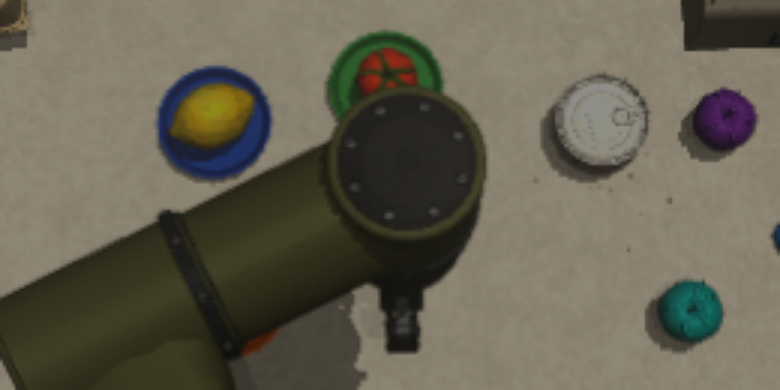

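The side crop shows the lemon in blue at (125,295), the tomato stalk up in green at (127,180) and the garlic neck up in orange at (384,310). All three look centred, and the jar and tin have not moved. The top crop confirms the lemon and tomato are centred; the arm hides the orange dish there. Handing in.

```bash
python3 -c "
from cell import manip
print(manip.sign_off())"
```

```text
the job is handed in; nothing more can be done
None
```

The job is handed in at about 19 s: lemon in the blue dish, tomato stalk up in the green and garlic neck up in the orange, each within a few mm of centre by the camera checks, with the jam jar and tin not moved.

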